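# Fetch the cover-glass basket out of a deep staining tank with the hook rod

### The arm

A 6-joint arm with a two-finger parallel gripper is mounted at the origin on a cart in front of the work surface, level with it; the furniture and walls round the work are solid. World frame = base frame: x ahead of the robot, y to its left, z up, the work surface at z = 0. Lengths are in m, angles in rad, forces in N, time in s.
With the tool pointing down it reaches from about 0.325 to 1 m from the base axis. Payload 5.1 kg.
Tool frame: the origin (TCP) lies midway between the tips of the shut fingers; the grasp point (between the pads) lies 19 mm behind it; z points along the fingers, y is the line along which they close (so a half turn about z gives the same grasp; the last joint's range is limited). The gripper opens to 85 mm and grips with 20 to 120 N. Pads are 22 mm wide; open, the fingers measure 114 mm over their backs; the gripper's body (76 mm by 85 mm) begins 54 mm behind the grasp point. The pads swing forward as they close: fully open they stand 13 mm farther back than shut.
Start: joints at [1.024, 0.124, 1.65, -0, 1.367, -0.083], TCP at [0.291, 0.581, 0.231] pointing down, gripper open.
Joint ranges: [-2.61, 2.61], [-1.02, 2.33], [0.03, 2.71], [-1.35, 4.49], [0.32, 2.68], [-2.91, 2.91]. Speed limits (rad/s): [2.57, 2.57, 3.14, 3.14, 3.14, 3.14].

### API

Orientations are given as [roll, pitch, yaw] about the fixed x, y, z axes, in that order (R = Rz(yaw) Ry(pitch) Rx(roll)).
In Python, from cell import observe, viewer, ticket gives the robot as it stands.
- The arm moves only by the tool play_rows, never from a script. Its argument "targets" is text: rows parted by semicolons, each of 6 numbers parted by spaces: the shift along the tool's x, y, z in m, then the turn, a rotation vector about the tool's x, y, z in rad. A call has 1 to 5 rows; each row is the pose to reach, as a shift and turn from the pose commanded when the call began, along the tool's axes at that moment; what a row does not reach only later rows make up. A row lasts 1/12 s, in which the tool goes at most 41.7 mm and 7.16 degrees, less where a joint would pass 70% of its speed; a pose out of reach is approached as far as the arm can. A call with a gripper value outside its range is refused whole. "claw" is the opening, from 0 (shut) to 1 (fully open), set as the call begins (left out, the last holds). The fingers move at their own pace and stop on an object; "grip_force" is the grip in N (left out, the last holds). Time passes only in rows, so rows that repeat a pose let the fingers close. It gives the time, the measured TCP pose, the force, the opening and the grip force at its end, in the units of the state.
- observe(): the state, without advancing time (a new reading comes with each control period).
- viewer.snapshot(name): name is "side" or "top"; returns a dict with "color" (480x640x3 uint8, red, green, blue), "camera_matrix" (3x3 intrinsics, pixels), "view" (4x4, takes a point from world to camera coordinates). Camera axes: x right, y up, looking along -z (the intrinsics and any distortion apply to the point x, -y, -z); pixel columns grow to the right and rows downward; lengths in m; the calibration is good to about 2 mm. A picture is of the moment at which its call begins. There is no depth.
- ticket.job_done(): hands the job in; it is judged then, once.
The state is a dict: "time": time; "joint_positions": joint angles; "dq": joint speeds; "effort": joint torques, N m; "position": TCP position; "tcp_rot": TCP orientation; "contact_force": force on the tool from outside, world axes, zero at the start; "moment": the same for the moment, N m; "gripper_width": finger opening in m; "grasp_force": force on a finger pad.
Only numpy, scipy, OpenCV 4.12 (cv2) and the standard library are available. Lean on these libraries where they do the work, as an engineer would, in place of code of your own. Each camera call takes 0.05 s, during which the arm holds its last target. There are 200 camera calls.

### The job

Take the hook rod from its stand by the black handle and use its hook to lift the small wire basket by its bail out of the deep tank it hangs in; keep the fingers off the basket. Set the basket down gently, upright and flat in the square drain tray, unhook it, and hang the rod back in the fork of its stand. Leave the beaker, the timer and the dropper bottle where they are.

Things in the scene. Friction and masses are not known exactly. Their poses are not given: they have to be found in the camera images.
- basket: small steel wire basket, loose, 100 g (mm): Origin: centre of underside. Solid body 40 (x) x 28 (y) x 26 high. Lug on each y side to y = +-22, underside at z = 22, resting on tank_a's ledges at the start (basket underside then 16 above the worktop). A bail, 4 mm wire arch in the y-z plane, rises from y = +-13, peak (wire centre) at z = 54, sloping to 45 at y = +-13; open below down to z = 26
- bail (a point): centre line of the wire at the peak of the basket's bail; axes as the basket's
- tank_a: clear plastic tank in which the basket hangs at the start (left or right of the other one), fixed (sizes in mm). Origin: centre of underside. Rim 94 (x) x 67 (y), top 125 high; inside 80 (x) x 52 (y), walls 4, floor 6. Along each long (y) wall a ledge 9 wide, top 38 high, gap 34 between them. The bail peak hangs 55 below the rim, basket x along tank x
- tank_b: the other clear tank, empty, fixed. Same origin and sizes as tank_a.
- rod: hook rod, loose, 150 g (mm). Origin: underside of its square collar (36 x 36 x 5); z up. Black square handle 14 x 14, z 5 to 65, faces along x and y. Below: shaft 7 thick to z = -45, then 5 wire, bent into a hook in the x-z plane: trough (wire centre) at x = -8, z = -85, tip turned up at x = -16, ending z = -74.5; mouth 11 wide. Starts hung in the stand, x about along the stand's x
- hook (a point): wire centre at the trough of the rod's hook: (-8, 0, -85) in the rod's frame, mm
- rod_handle (a point): middle of the rod's black handle: (0, 0, 35) in the rod's frame, mm
- stand: bare metal rod stand, fixed (mm). Origin: on the worktop under the fork's middle. Level fork, prong tops 110 high, 8 thick; slot 16 wide along x between prongs 18 wide, open at -x (prongs end x = -28), closed at x = 22. The rod's collar rests on the prongs, shaft in the slot near x = y = 0. Post at x = 28 to 44; base plate 80 x 70 x 8
- tray: square steel drain tray, fixed, 84 x 84 mm outside, rim 14 high, walls 4, floor top 5 above the worktop. Origin: centre of its underside, z up.
- beaker: small glass beaker, 44 mm across, 58 mm high, bystander; origin centre of its underside
- timer: white timer, 62 x 62 x 20 mm, bystander; origin centre of its underside
- dropper_bottle: brown dropper bottle with black cap, 32 mm across, 93 mm high, bystander; origin centre of its underside
There are look-alikes about, which are no part of the job. Leave any blue look-alike of the tank_a alone.

How it is judged:
On the way, in this order (a step that is already met when the one before it is completed fails the run):
1. the rod is held by the fingers, lifted off the stand (contact force between the fingers and rod above 1 N and contact force between rod and stand below 0.05 N and distance of rod from where it was at the start of the episode above 0.012 m), for 0.2 s.
2. the basket hangs from the held rod, out of the tank and above its rim (contact force between rod and basket above 0.2 N and contact force between the fingers and rod above 1 N and height (world z) of basket above 0.125 m and contact force between basket and tank_a below 0.05 N), for 0.2 s.
3. the basket stands flat on the floor of the tray while the rod is still in the fingers (horizontal distance between basket and tray below 0.035 m and z of basket in the frame of tray below 0.008 m and angle between basket's own z axis and vertical below 0.1 rad and contact force between basket and tray above 0.3 N and contact force between the fingers and rod above 1 N), for 0.2 s.
At the end, for the whole second after the job is handed in: Basket on the tray's floor, upright within 0.1 rad, within 35 mm of the tray's centre, at rest, free of the rod; rod hanging in the fork, collar on the prongs (height within 4 mm), within 20 mm along and 7 mm across the slot of its place, upright within 0.08 rad, at rest, released (horizontal distance between basket and tray below 0.035 m and z of basket in the frame of tray below 0.008 m and angle between basket's own z axis and vertical below 0.1 rad and linear speed of each of basket, rod below 0.02 m/s and contact force between basket and rod below 0.05 N and z of rod in the frame of stand between 0.106 and 0.114 m and x of rod in the frame of stand between -0.02 and 0.02 m and y of rod in the frame of stand between -0.007 and 0.007 m and angle between rod's own z axis and vertical below 0.08 rad); the robot touches nothing.
It fails at once if the fingers touch the basket (contact force between the fingers and basket above 1 N).
It fails at once if the basket falls freely (off the hook and faster than 0.45 m/s) (linear speed of basket above 0.45 m/s and contact force between rod and basket below 0.02 N).
It fails at once if the basket is pressed or banged on the tray with more than 25 N (contact force between basket and tray above 25 N).
It fails at once if the basket tips over (angle between basket's own z axis and vertical above 0.8 rad).
It fails at once if a bystander (beaker, timer, dropper bottle) is shifted more than 30 mm (distance of any of beaker, timer, dropper_bottle from where it was at the start of the episode above 0.03 m).
It also fails if it takes over 61 s, if anything falls off the work surface, if the arm or the gripper's body presses on something with over 40 N, if the wrist force passes 120 N, or if a joint passes its speed limit or range.

## Working session

There is one attempt and no reset: what is moved stays moved. The work goes in short steps, Python scripts to look and compute and a tool call to move; the robot and the scene stay as the last step left them, time stands still between calls to the robot, and variables do not carry over. Pictures are saved under pics/ and viewed, at most 10 in all, crops included, and the job is handed in when it is done.

Besides the shell and the picture viewer there is one more tool, called after "Request:" as name(argument=value, ...) on one line, values as JSON. play_rows: Moves the arm, as the interface text tells. Its arguments: {"type":"object","properties":{"targets":{"type":"string"},"claw":{"type":"number"},"grip_force":{"type":"number"}},"required":["targets"]}

```bash
mkdir -p pics; ls
python3 - <<'E'
from cell import observe, viewer
import cv2,numpy as np
np.set_printoptions(precision=4,suppress=True)
print(observe())
for n in("side","top"):
    s=viewer.snapshot(n); cv2.imwrite(f"pics/{n}0.png",s["color"][:,:,::-1]); print(n,s["camera_matrix"],s["view"],s.keys())
E
```

```text
pics
{'time': 0.0, 'joint_positions': array([ 1.0244,  0.1245,  1.6517, -0.    ,  1.3675, -0.0826]), 'dq': array([ 0.0016, -0.0013,  0.001 ,  0.0001,  0.0018,  0.0006]), 'effort': array([ -0.0002, -42.3626, -36.5446,  -0.0002,   0.0072,   0.    ]), 'position': array([0.2905, 0.5808, 0.2301]), 'tcp_rot': array([-3.1395, -0.0002,  2.6778]), 'contact_force': array([ 0.3428, -1.2304,  0.213 ]), 'moment': array([-0.0094,  0.0525,  0.0652]), 'grasp_force': 0.0, 'gripper_width': 0.08521238171434668}
side [[555.9291   0.     316.4703]
 [  0.     555.9291 242.6705]
 [  0.       0.       1.    ]] [[ 0.8357 -0.5488 -0.0174 -0.3651]
 [ 0.3694  0.5385  0.7574 -0.3863]
 [-0.4063 -0.6394  0.6528 -1.5959]
 [ 0.      0.      0.      1.    ]] dict_keys(['color', 'camera_matrix', 'view'])
top [[533.5751   0.     308.0307]
 [  0.     533.5751 244.2993]
 [  0.       0.       1.    ]] [[-0.0016 -0.9999  0.0155  0.1691]
 [ 0.9915  0.0004  0.1298 -0.5764]
 [-0.1297  0.0156  0.9914 -1.6294]
 [ 0.      0.      0.      1.    ]] dict_keys(['color', 'camera_matrix', 'view'])
```

View pics/side0.png

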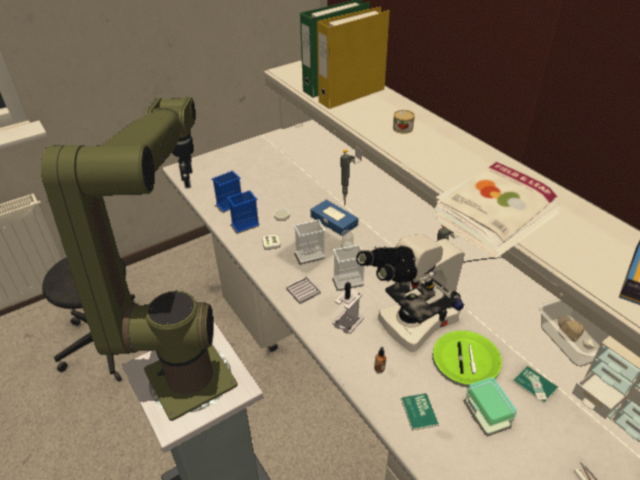

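View pics/top0.png

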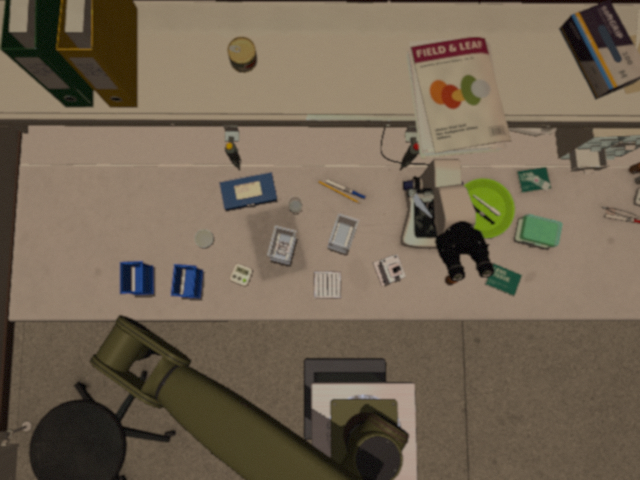

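Candidates, top view. The rod in its stand is at (390,270), the only black square handle. The clear tanks are at (283,245), which seems to hold a basket, and at (343,234), which looks empty. Blue look-alike tanks are at (136,278) and (187,281). The tray is the ribbed square at (327,285), the timer is at (241,274), the beaker is at (295,205), and the bottle is at (380,360) in the side view. I'll check this in one close crop.

```bash
cat > h.py <<'E'
import numpy as np,cv2
from cell import observe,viewer
np.set_printoptions(precision=4,suppress=True)
def snap(n):
    s=viewer.snapshot(n); return s["color"][:,:,::-1].copy(),s["camera_matrix"],s["view"]
def proj(P,K,V):
    P=np.atleast_2d(P); c=P@V[:3,:3].T+V[:3,3]; p=c*[1,-1,-1]; p=p@K.T; return p[:,:2]/p[:,2:]
def atz(uv,z,K,V):
    d=np.linalg.solve(K,[*uv,1])*[1,-1,-1]; R=V[:3,:3]; o=-R.T@V[:3,3]; d=R.T@d
    return o+d*(z-o[2])/d[2]
def crop(img,x,y,w,h,k): return cv2.resize(img[y:y+h,x:x+w],None,fx=k,fy=k,interpolation=cv2.INTER_CUBIC)
E
python3 - <<'E'
from h import *
a=cv2.imread("pics/top0.png");b=cv2.imread("pics/side0.png")
A=crop(a,255,200,160,110,5);B=crop(b,270,205,120,130,4.5)
cv2.imwrite("pics/c1.png",A);cv2.imwrite("pics/c2.png",B)
E
```

```text
(no output)
```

View pics/c1.png

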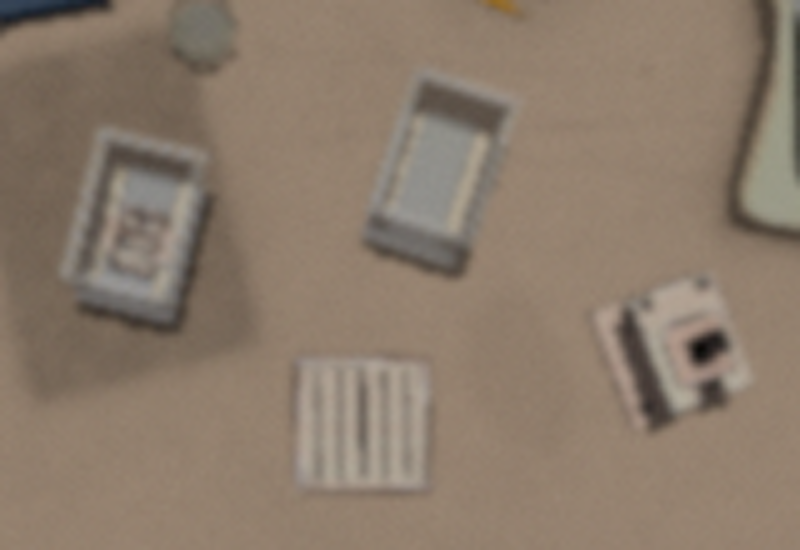

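View pics/c2.png

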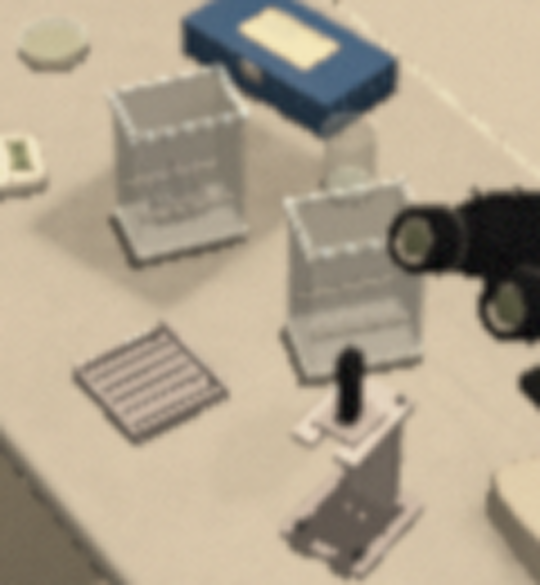

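The crop confirms it. The basket is in the left clear tank, at top (283,246), so that is tank_a; the other clear tank is empty. The rod with its black handle is at top (396,270), with the slot opening towards the robot. Next I fit poses from picked corners.

```bash
cat >> h.py <<'E'
from scipy.optimize import least_squares
def T(p,P):
    c,s=np.cos(p[2]),np.sin(p[2]); P=np.asarray(P,float); return np.c_[p[0]+c*P[:,0]-s*P[:,1],p[1]+s*P[:,0]+c*P[:,1],P[:,2]]
def fit(obs,p0):  # obs: list of (K,V,model pts,pixels)
    f=lambda p:np.concatenate([(proj(T(p,m),K,V)-px).ravel() for K,V,m,px in obs])
    r=least_squares(f,p0,loss='soft_l1'); return r.x,np.abs(r.fun).reshape(-1,2).max(1)
E
cat > f.py <<'E'
from h import *
a,Ka,Va=snap("top");b,Kb,Vb=snap("side")
tp=lambda L:np.array(L)/5+[255-.4,200-.4]
sp=lambda L:np.array(L)/4.5+[270-.4,205-.4]
def box(x,y,z): return np.array([[x/2,y/2,z],[x/2,-y/2,z],[-x/2,-y/2,z],[-x/2,y/2,z]])/1e3
c=atz((283,245),.1,Ka,Va)
A,r=fit([(Ka,Va,box(94,67,125),tp([(100,128),(210,150),(172,300),(62,278)])),(Kb,Vb,box(94,67,125)[[0,1,2,3]],sp([(218,70),(245,112),(135,137),(110,95)]))],[c[0],c[1],-.2]);print("A",A,r)
B,r=fit([(Ka,Va,box(94,67,125),tp([(418,70),(520,97),(468,250),(365,235)])),(Kb,Vb,box(94,67,125)[[0,2,3]],sp([(405,182),(312,255),(288,203)]))],[*atz((343,234),.1,Ka,Va)[:2],-.2]);print("B",B,r)
Y,r=fit([(Ka,Va,box(84,84,14),tp([(297,355),(430,358),(430,492),(295,488)])),(Kb,Vb,box(84,84,14),sp([(163,325),(228,393),(138,440),(75,374)]))],[*atz((327,285),.0,Ka,Va)[:2],0]);print("tray",Y,r)
hp=np.array([[0,0,.175]])
S,r=fit([(Ka,Va,hp,tp([(708,345)])),(Kb,Vb,hp,sp([(350,348)]))],[*atz((396,270),.17,Ka,Va)[:2],0]);print("rod handle top",S,r)
# overlays
def draw(img,K,V,p,P,col,k,off):
    q=((proj(T(p,P),K,V)-off+.5)*k).astype(int); cv2.polylines(img,[q],True,col,1)
oa,ob=np.array([255,200]),np.array([270,205])
CA=crop(a,255,200,160,110,5);CB=crop(b,270,205,120,130,4.5)
yaw=.3
import sys
if len(sys.argv)>1: yaw=float(sys.argv[1])
S[2]=yaw
fork=np.array([[22,26,110],[22,8,110],[-28,8,110],[-28,26,110]])/1e3
fork=np.array([[-28,26,110],[-28,8,110],[22,8,110],[22,-8,110],[-28,-8,110],[-28,-26,110],[28,-26,110],[28,26,110]])/1e3
for im,K,V,k,o in((CA,Ka,Va,5,oa),(CB,Kb,Vb,4.5,ob)):
    for p in(A,B): draw(im,K,V,p,box(94,67,125),(0,0,255),k,o)
    draw(im,K,V,Y,box(84,84,14),(0,255,0),k,o)
    draw(im,K,V,S,fork,(255,0,0),k,o); draw(im,K,V,S,box(14,14,175),(0,255,255),k,o);draw(im,K,V,S,box(36,36,115),(0,255,255),k,o)
    draw(im,K,V,A,np.array([[0,-.013,.061],[0,0,.07],[0,.013,.061]]),(255,0,255),k,o)
cv2.imwrite("pics/ov.png",np.hstack([cv2.resize(CA,(500,344)),cv2.resize(CB,(300,325)).copy() if 0 else cv2.copyMakeBorder(cv2.resize(CB,(300,325)),0,19,0,0,0)]))
cv2.imwrite("pics/ova.png",CA)
E
python3 f.py 0.3
```

```text
A [ 0.5708  0.2474 -0.2252] [0.723  0.1185 0.6564 0.1229 1.5669 1.1414 1.4335 1.2928]
B [ 0.6053  0.0642 -0.3236] [1.1277 0.6527 1.3732 4.493  1.1633 1.5778 2.0282]
tray [0.4528 0.1065 0.0005] [0.3989 0.4894 0.7603 0.8954 0.8015 1.1824 1.5726 1.7284]
rod handle top [ 0.4915 -0.0812  0.    ] [1.0256 1.1736]
```

View pics/ova.png

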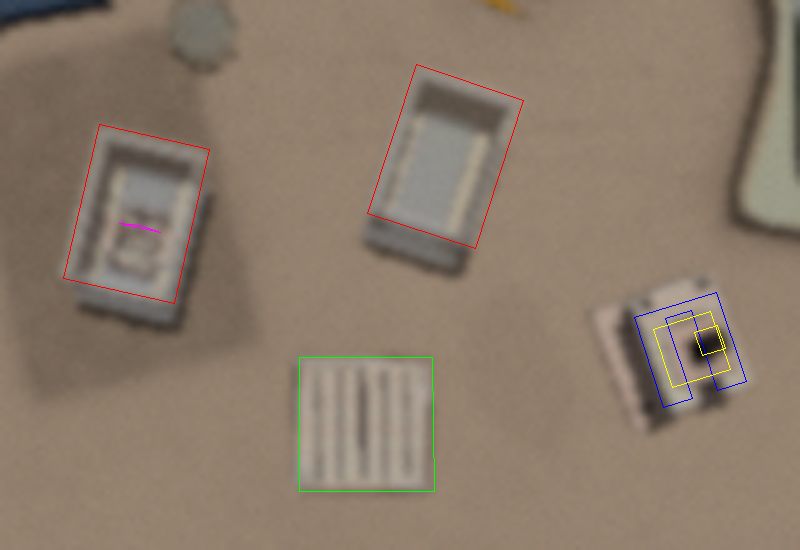

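```bash
cat > g.py <<'E'
from h import *
a,Ka,Va=snap("top");b,Kb,Vb=snap("side")
def box(x,y,z): return np.array([[x/2,y/2,z],[x/2,-y/2,z],[-x/2,-y/2,z],[-x/2,y/2,z]])/1e3
A=[.5708,.2474,-.225];S=[.4915,-.0845,.3];Bk=[.5708-.01,.2474+.002,-.225]
fork=np.array([[-28,26,110],[-28,8,110],[22,8,110],[22,-8,110],[-28,-8,110],[-28,-26,110],[28,-26,110],[28,26,110]])/1e3
bail=np.array([[0,-.013,.061],[0,0,.07],[0,.013,.061]])
k=9;out=[]
def tile(img,K,V,x,y,items):
    c=crop(img,x,y,44,32,k); d=c.copy()
    for p,P,col in items: cv2.polylines(d,[((proj(T(p,P),K,V)-[x,y]+.5)*k).astype(int)],True,col,1)
    return np.vstack([cv2.convertScaleAbs(c,alpha=1.2),d])
R=[(S,fork,(255,0,0)),(S,box(14,14,175),(0,255,255)),(S,box(36,36,115),(0,160,255)),(S,box(80,70,8)+[.008*0,0,0],(0,255,0))]
Q=[(Bk,box(40,28,42),(0,255,255)),(Bk,bail,(255,0,255)),(A,box(80,52,125),(0,0,255))]
cv2.imwrite("pics/r.png",np.hstack([tile(a,Ka,Va,374,254,R),tile(b,Kb,Vb,326,280,R)]))
cv2.imwrite("pics/b.png",np.hstack([tile(a,Ka,Va,262,228,Q),tile(b,Kb,Vb,290,226,Q)]))
E
python3 g.py
```

```text
(no output)
```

View pics/r.png

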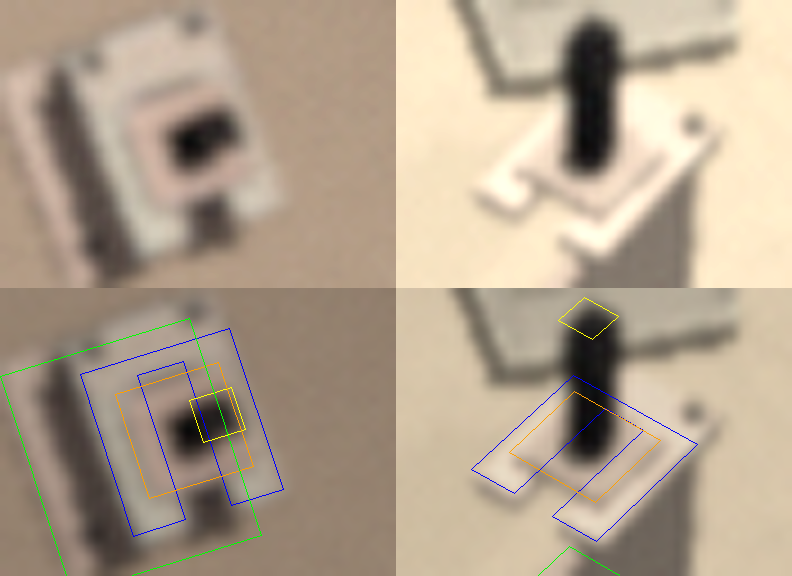

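View pics/b.png

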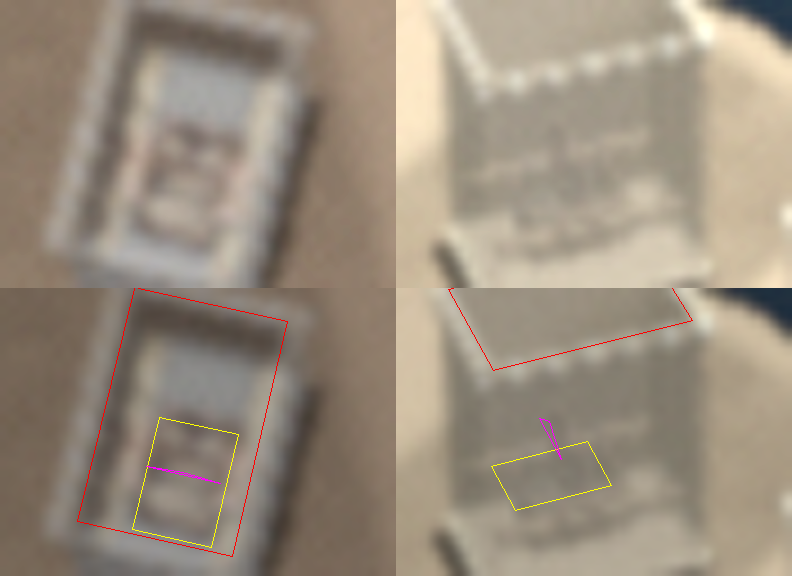

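The model overlays match the images. The rod handle is near (0.491, -0.0855) with stand yaw about 0.32. Tank_a is at (0.571, 0.247) with yaw -0.225. The basket sits slightly towards -x in it, with the bail at about top (283,246). Moving now.

Create go.py:
```python
import sys
from h import observe,np
from scipy.spatial.transform import Rotation as Ro
s=observe(); x,y,z,yaw=map(float,sys.argv[1:5])
R=Ro.from_euler('xyz',s['tcp_rot']); G=Ro.from_euler('xyz',[np.pi,0,yaw])
print("t",s['time'],"pos",s['position'],s['tcp_rot'],"w",s['gripper_width'],"gf",s['grasp_force'],"F",s['contact_force'])
print("shift",R.inv().apply(np.array([x,y,z])-s['position']),"turn",(R.inv()*G).as_rotvec())
```

```text
(no output)
```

Request:
play_rows(targets="0 0 -0.07 0 0 0.125; 0 0 -0.07 0 0 0.25; 0 0 -0.07 0 0 0.375; 0 0 -0.07 0 0 0.5; 0 0 -0.07 0 0 0.625", claw=1)

```text
time: 0.72
position: [0.291, 0.5816, 0.3025]
tcp_rot: [3.14, -0.001, 2.047]
contact_force: [-0.3, -0.8, 0.1]
gripper_width: 0.085
grasp_force: 0.0
```

```bash
python3 go.py .491 -.0855 .30 1.89
```

```text
t 0.7167 pos [0.291  0.5816 0.3025] [ 3.14   -0.001   2.0466] w 0.08503327792411575 gf 0.0 F [-0.2805 -0.7801  0.0906]
shift [-0.6846 -0.1278  0.0017] turn [ 0.0015 -0.0011  0.1566]
```

Request:
play_rows(targets="-0.04 -0.0075 0 0 0 0; -0.08 -0.015 0 0 0 0; -0.12 -0.0225 0 0 0 0; -0.16 -0.03 0 0 0 0; -0.2 -0.0375 0 0 0 0")

```text
time: 1.13
position: [0.3503, 0.385, 0.3012]
tcp_rot: [3.142, 0.0, 2.054]
contact_force: [1.0, -0.2, 0.1]
gripper_width: 0.0853
grasp_force: 0.0
```

Request:
play_rows(targets="-0.04 -0.0075 0 0 0 0; -0.08 -0.015 0 0 0 0; -0.12 -0.0225 0 0 0 0; -0.16 -0.03 0 0 0 0; -0.2 -0.0375 0 0 0 0")

```text
time: 1.55
position: [0.4098, 0.1903, 0.3015]
tcp_rot: [3.141, 0.0, 2.053]
contact_force: [1.5, -0.4, 1.5]
gripper_width: 0.0851
grasp_force: 0.0
```

Request:
play_rows(targets="-0.04 -0.0075 0 0 0 0; -0.08 -0.015 0 0 0 0; -0.12 -0.0225 0 0 0 0; -0.16 -0.03 0 0 0 0.08; -0.2 -0.0375 0 0 0 0.157")

```text
time: 1.97
position: [0.4693, -0.0045, 0.3017]
tcp_rot: [3.141, 0.0, 1.892]
contact_force: [1.2, -0.5, 0.8]
gripper_width: 0.0852
grasp_force: 0.0
```

```bash
python3 go.py .491 -.0855 .20 1.89
```

```text
t 1.9667 pos [ 0.4693 -0.0045  0.3017] [3.1405 0.0004 1.8918] w 0.08519102349914515 gf 0.0 F [ 1.2265 -0.4702  0.7819]
shift [-0.0837 -0.0051  0.1017] turn [0.001  0.0004 0.0018]
```

Request:
play_rows(targets="-0.03 -0.002 0 0 0 0; -0.06 -0.004 0 0 0 0; -0.084 -0.005 0.02 0 0 0; -0.084 -0.005 0.05 0 0 0; -0.084 -0.005 0.08 0 0 0")

```text
time: 2.38
position: [0.4922, -0.0855, 0.2216]
tcp_rot: [3.139, 0.002, 1.893]
contact_force: [0.6, 0.5, -1.2]
gripper_width: 0.085
grasp_force: 0.0
```

Request:
play_rows(targets="0 0 0.025 0 0 0; 0 0 0.05 0 0 0; 0 0 0.075 0 0 0; 0 0 0.09 0 0 0; 0 0 0.09 0 0 0")

```text
time: 2.8
position: [0.4884, -0.0829, 0.127]
tcp_rot: [-3.135, -0.005, 1.896]
contact_force: [-0.1, -0.2, -0.7]
gripper_width: 0.0854
grasp_force: 0.0
```

```bash
python3 go.py .491 -.0855 .130 1.89
python3 - <<'E'
from h import *
a,K,V=snap("top");b,Kb,Vb=snap("side")
cv2.imwrite("pics/g1.png",np.hstack([crop(a,366,240,60,60,6.5),crop(b,315,255,60,60,6.5)]))
E
```

```text
t 2.8 pos [ 0.4884 -0.0829  0.127 ] [-3.135  -0.0045  1.8956] w 0.08535735622199622 gf 0.0 F [-0.1402 -0.2259 -0.7326]
shift [-0.0033  0.0016 -0.0031] turn [-0.0066 -0.0045  0.0057]
```

View pics/g1.png

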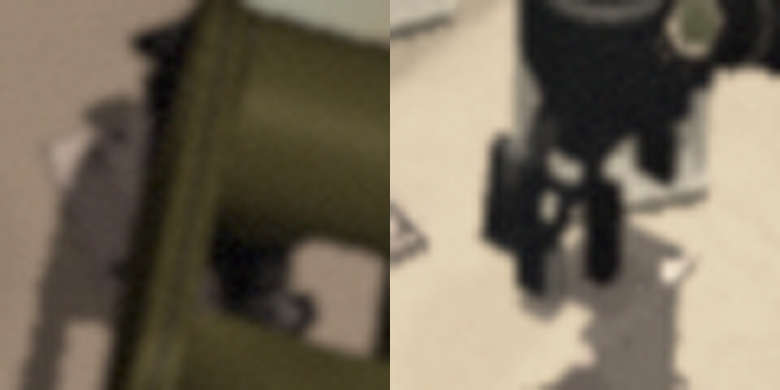

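The handle, at crop (600,230), stands between the open fingers at (520,210) and (660,150). Closing.

Request:
play_rows(targets="-0.001 0.001 -0.002 0 0 0; -0.001 0.001 -0.002 0 0 0; -0.001 0.001 -0.002 0 0 0; -0.001 0.001 -0.002 0 0 0; -0.001 0.001 -0.002 0 0 0", claw=0, grip_force=60)

```text
time: 3.32
position: [0.493, -0.0844, 0.1341]
tcp_rot: [3.141, 0.001, 1.896]
contact_force: [-0.1, -0.2, 0.6]
gripper_width: 0.0256
grasp_force: 0.0
```

Request:
play_rows(targets="0 0 0 0 0 0; 0 0 0 0 0 0; 0 0 0 0 0 0; 0 0 0 0 0 0; 0 0 0 0 0 0")

```text
time: 3.73
position: [0.4928, -0.0843, 0.1337]
tcp_rot: [3.141, 0.0, 1.896]
contact_force: [-0.2, 0.5, 2.9]
gripper_width: 0.0136
grasp_force: 59.2
```

```bash
python3 go.py .491 -.0855 .15 1.89
```

```text
t 3.7333 pos [ 0.4928 -0.0843  0.1337] [3.1412 0.0002 1.8958] w 0.01356155560273595 gf 59.23132359981537 F [-0.1707  0.5281  2.9323]
shift [-0.0005 -0.0021 -0.0163] turn [0.0004 0.0002 0.0058]
```

Request:
play_rows(targets="0 0 -0.01 0 0 0; 0 0 -0.02 0 0 0; 0 0 -0.03 0 0 0; 0 0 -0.045 0 0 0; 0 0 -0.06 0 0 0")

```text
time: 4.15
position: [0.4924, -0.0843, 0.1944]
tcp_rot: [-3.141, -0.0, 1.896]
contact_force: [0.7, 0.3, -1.1]
gripper_width: 0.013
grasp_force: 58.8
```

Request:
play_rows(targets="0 0 -0.02 0 0 0; 0 0 -0.04 0 0 0; 0 0 -0.06 0 0 0; 0 0 -0.08 0 0 0; 0 0 -0.09 0 0 0")

```text
time: 4.57
position: [0.4936, -0.0846, 0.2874]
tcp_rot: [3.137, 0.003, 1.896]
contact_force: [0.2, -0.2, -1.1]
gripper_width: 0.0133
grasp_force: 58.9
```

Request:
play_rows(targets="0 0 0 0 0 0.1; 0 0 0 0 0 0.2; 0 0 0 0 0 0.3; 0 0 0 0 0 0.4; 0 0 0 0 0 0.5")

```text
time: 4.98
position: [0.4924, -0.0843, 0.2834]
tcp_rot: [-3.141, 0.0, 1.391]
contact_force: [-0.3, 0.4, -1.1]
gripper_width: 0.0134
grasp_force: 58.9
```

```bash
python3 go.py .55 .20 .284 1.346
python3 - <<'E'
from h import *
a,K,V=snap("top");b,Kb,Vb=snap("side")
cv2.imwrite("pics/h1.png",np.hstack([crop(a,366,220,60,75,6.5),crop(b,315,235,60,75,6.5)]))
E
```

```text
t 4.9833 pos [ 0.4924 -0.0843  0.2834] [-3.1414  0.      1.3909] w 0.013394078162916422 gf 58.89101207256317 F [-0.3476  0.4497 -1.1286]
shift [ 0.29    0.0058 -0.0006] turn [-0.0002  0.      0.0449]
```

Run:
```python
from h import *
a=cv2.imread("pics/top0.png",0); _,K,V=snap("top")
A=[.5708,.2474,-.225]
def prof(z,ys,xs):
    out=[]
    for x in xs:
        P=np.array([[x,y,z] for y in ys]); q=proj(T(A,P),K,V).astype(np.float32)
        out.append(cv2.remap(a,q[:,0].copy(),q[:,1].copy(),cv2.INTER_CUBIC).mean())
    return np.array(out)
xs=np.arange(-.046,.040,.003)
p=prof(.042,np.arange(-.011,.012,.002),xs); l=prof(.038,np.r_[np.arange(-.021,-.016,.001)],xs); r=prof(.038,np.r_[np.arange(.016,.022,.001)],xs)
for v in zip(xs*1e3,p,l,r): print("%.0f  %.0f  %.0f %.0f"%v)
print("across at x=-.01:")
for y in np.arange(-.03,.031,.003): print("%.0f %.0f"%(y*1e3,prof(.042,[y],np.arange(-.028,.009,.003)).mean()),end=" | ")
```

```text
-46  107  104 103
-43  113  111 107
-40  131  127 122
-37  146  143 141
-34  146  151 147
-31  137  153 145
-28  120  153 138
-25  115  151 133
-22  125  148 128
-19  137  141 128
-16  138  143 134
-13  129  150 141
-10  121  150 142
-7  121  149 139
-4  115  150 137
-1  113  151 135
2  120  151 137
5  122  146 140
8  110  141 145
11  107  143 144
14  120  148 139
17  133  152 140
20  137  156 147
23  139  154 151
26  139  152 148
29  138  152 142
32  130  147 136
35  116  128 122
38  96  104 100
across at x=-.01:
-30 105 | -27 127 | -24 142 | -21 151 | -18 148 | -15 134 | -12 123 | -9 123 | -6 126 | -3 126 | -0 124 | 3 123 | 6 122 | 9 116 | 12 113 | 15 124 | 18 140 | 21 137 | 24 114 | 27 93 | 30 87 |
```

Request:
play_rows(targets="0.03 0 0 0 0 0.045; 0.06 0 0 0 0 0.045; 0.09 0 0 0 0 0.045; 0.12 0 0 0 0 0.045; 0.15 0 0 0 0 0.045")

```text
time: 5.55
position: [0.5187, 0.0647, 0.2834]
tcp_rot: [3.141, -0.0, 1.353]
contact_force: [0.3, 0.2, -1.7]
gripper_width: 0.0134
grasp_force: 58.8
```

```bash
python3 go.py .590 .2436 .26 1.346
```

```text
t 5.55 pos [0.5187 0.0647 0.2834] [ 3.1414 -0.      1.3531] w 0.013427018634071725 gf 58.84382128715515 F [ 0.2835  0.2074 -1.6626]
shift [0.1901 0.031  0.0234] turn [ 0.0002 -0.      0.0071]
```

Request:
play_rows(targets="0.035 0.006 0 0 0 0.007; 0.07 0.012 0 0 0 0.007; 0.11 0.018 0 0 0 0.007; 0.15 0.025 0 0 0 0.007; 0.175 0.029 0.01 0 0 0.007")

```text
time: 5.97
position: [0.5869, 0.2315, 0.2755]
tcp_rot: [3.138, -0.003, 1.348]
contact_force: [0.5, 0.7, -1.4]
gripper_width: 0.0134
grasp_force: 59.0
```

Request:
play_rows(targets="0.01 0.001 0.007 0 0 0; 0.015 0.002 0.013 0 0 0; 0.015 0.002 0.013 0 0 0; 0.015 0.002 0.013 0 0 0; 0.015 0.002 0.013 0 0 0")

```text
time: 6.38
position: [0.5905, 0.2407, 0.2608]
tcp_rot: [3.141, 0.0, 1.343]
contact_force: [0.8, -0.2, -0.9]
gripper_width: 0.0129
grasp_force: 58.9
```

```bash
python3 go.py .590 .2436 .26 1.346;  python3 - <<'E'
from h import *
b,K,V=snap("side"); s=observe(); p=s['position']; yaw=s['tcp_rot'][2]-np.pi/2
cv2.imwrite("pics/s_hook.png",b)
rod=np.array([[0,0,5],[0,0,-45],[0,0,-80],[-3,0,-84],[-8,0,-85],[-13,0,-84],[-16,0,-80],[-16,0,-74.5]])/1e3
W=T([p[0],p[1],yaw],rod+[0,0,p[2]-.0237])
q=proj(W,K,V); print(q)
A=[.5708,.2474,-.225]
x0,y0=280,195;k=9
d=crop(b,x0,y0,44,60,k);e=d.copy()
cv2.polylines(e,[((q-[x0,y0]+.5)*k).astype(int)],False,(0,0,255),1)
rim=np.array([[x,y,.125] for x,y in((.047,.0335),(.047,-.0335),(-.047,-.0335),(-.047,.0335))])
cv2.polylines(e,[((proj(T(A,rim),K,V)-[x0,y0]+.5)*k).astype(int)],True,(0,255,0),1)
cv2.imwrite("pics/hk.png",np.hstack([d,e]))
E
```

```text
t 6.3833 pos [0.5905 0.2407 0.2608] [3.1412 0.0002 1.3429] w 0.012858809360932488 gf 58.89350116252899 F [ 0.8336 -0.1814 -0.9238]
shift [ 0.0027 -0.0011  0.0008] turn [ 0.0004  0.0002 -0.0031]
[[314.0855 198.6115]
 [314.387  210.6756]
 [314.5919 218.8722]
 [313.7859 219.9974]
 [312.409  220.5635]
 [311.0173 220.6686]
 [310.156  219.9457]
 [310.1156 218.6702]]
```

View pics/hk.png

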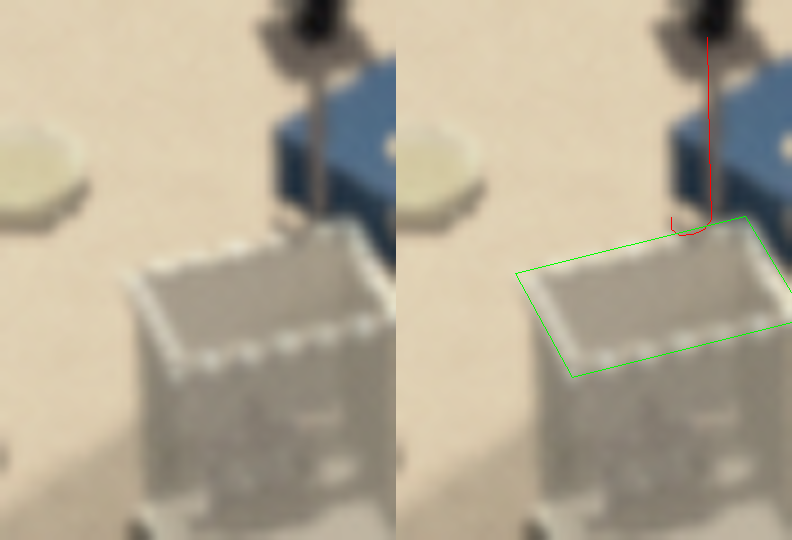

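The rod hangs plumb over the tank. In the side crop the shaft is at column 318 against the model's 313, and the tank is off by about the same amount, so relative alignment is good. Descending beside the bail on the +x side.

Request:
play_rows(targets="0.004 0.001 0 0 0 0; 0.004 0.001 0.01 0 0 0; 0.004 0.001 0.025 0 0 0; 0.004 0.001 0.04 0 0 0; 0.004 0.001 0.055 0 0 0")

```text
time: 6.85
position: [0.5917, 0.2454, 0.2027]
tcp_rot: [-3.14, 0.001, 1.344]
contact_force: [-0.7, 1.1, -2.0]
gripper_width: 0.0134
grasp_force: 58.9
```

Request:
play_rows(targets="0 0 0.015 0 0 0; 0 0 0.03 0 0 0; 0 0 0.04 0 0 0; 0 0 0.047 0 0 0; 0 0 0.047 0 0 0")

```text
time: 7.27
position: [0.5913, 0.2453, 0.1556]
tcp_rot: [-3.138, 0.002, 1.344]
contact_force: [0.3, 0.6, -1.8]
gripper_width: 0.0129
grasp_force: 58.9
```

Request:
play_rows(targets="0 0 0 0 0 0; 0 0 0 0 0 0; 0 0 0 0 0 0")

```text
time: 7.52
position: [0.5932, 0.246, 0.1598]
tcp_rot: [3.139, -0.001, 1.344]
contact_force: [0.2, 0.1, -1.7]
gripper_width: 0.0134
grasp_force: 58.9
```

```bash
python3 go.py .5714 .2478 .1587 1.346
```

```text
t 7.5167 pos [0.5932 0.246  0.1598] [ 3.1394 -0.0013  1.3438] w 0.013418996091071576 gf 58.92289459705353 F [ 0.1981  0.1228 -1.7419]
shift [-0.0031 -0.0217  0.0011] turn [ 0.0022 -0.0013 -0.0022]
```

Request:
play_rows(targets="-0.001 -0.004 0.001 0 0 0; -0.001 -0.008 0.001 0 0 0; -0.001 -0.012 0.001 0 0 0; -0.001 -0.017 0.001 0 0 0; -0.001 -0.0215 0.001 0 0 0")

```text
time: 7.93
position: [0.5706, 0.2497, 0.1574]
tcp_rot: [3.142, -0.0, 1.344]
contact_force: [0.6, 0.0, -0.6]
gripper_width: 0.013
grasp_force: 59.0
```

Request:
play_rows(targets="0 0 0 0 0 0; 0 0 0 0 0 0; 0 0 0 0 0 0")

```text
time: 8.18
position: [0.5713, 0.2496, 0.1574]
tcp_rot: [3.141, -0.0, 1.344]
contact_force: [0.3, -0.2, -0.7]
gripper_width: 0.0132
grasp_force: 59.0
```

```bash
python3 go.py .5714 .2478 .1587 1.346;  python3 - <<'E'
from h import *
b,K,V=snap("side"); o=cv2.imread("pics/s_hook.png")
cv2.imwrite("pics/s_in.png",b)
cv2.imwrite("pics/in.png",np.hstack([crop(b,285,205,44,60,9),crop(o,285,205,44,60,9)]))
E
```

```text
t 8.1833 pos [0.5713 0.2496 0.1574] [ 3.1412 -0.0001  1.3439] w 0.013162660950078267 gf 58.97617220878601 F [ 0.2947 -0.2469 -0.7438]
shift [-0.0017  0.0005 -0.0013] turn [ 0.0003 -0.0001 -0.0021]
```

Request:
play_rows(targets="0 0 -0.004 0 0 0; 0 0 -0.008 0 0 0; 0 0 -0.011 0 0 0; 0 0 -0.014 0 0 0; 0 0 -0.016 0 0 0")

```text
time: 8.65
position: [0.5714, 0.2496, 0.174]
tcp_rot: [3.141, -0.0, 1.344]
contact_force: [0.6, 0.6, -1.9]
gripper_width: 0.0133
grasp_force: 59.0
```

Request:
play_rows(targets="0 0 -0.002 0 0 0; 0 0 -0.004 0 0 0; 0 0 -0.006 0 0 0; 0 0 -0.008 0 0 0; 0 0 -0.010 0 0 0")

```text
time: 9.07
position: [0.5711, 0.2496, 0.1834]
tcp_rot: [-3.141, 0.0, 1.344]
contact_force: [-0.4, -1.0, -2.0]
gripper_width: 0.0132
grasp_force: 59.0
```

Request:
play_rows(targets="0 0 0 0 0 0; 0 0 0 0 0 0; 0 0 0 0 0 0; 0 0 0 0 0 0")

```text
time: 9.4
position: [0.5711, 0.2495, 0.1831]
tcp_rot: [-3.141, 0.0, 1.344]
contact_force: [0.7, 1.3, -2.9]
gripper_width: 0.0134
grasp_force: 59.0
```

```bash
python3 go.py .5714 .2478 .1587 1.346;  python3 - <<'E'
from h import *
a,Ka,Va=snap("top");b,K,V=snap("side"); o=cv2.imread("pics/s_in.png")
cv2.imwrite("pics/s_up.png",b)
print("basket moved? mean diff lower tank",np.abs(b[240:256,292:326].astype(float)-o[240:256,292:326]).mean(),"ref",np.abs(b[320:440,100:300].astype(float)-o[320:440,100:300]).mean())
t0=cv2.imread("pics/top0.png");print(np.abs(a[225:265,262:300].astype(float)-t0[225:265,262:300]).mean())
E
```

```text
t 9.4 pos [0.5711 0.2495 0.1831] [-3.1413  0.0002  1.3438] w 0.013411220673760662 gf 58.97221326828003 F [ 0.7387  1.3092 -2.8677]
shift [-0.0016  0.0007  0.0244] turn [-0.0003  0.0002 -0.0022]
basket moved? mean diff lower tank 3.7573529411764706 ref 1.1371805555555556
53.18728070175439
```

Request:
play_rows(targets="0 0 -0.004 0 0 0; 0 0 -0.01 0 0 0; 0 0 -0.018 0 0 0; 0 0 -0.026 0 0 0; 0 0 -0.034 0 0 0")

```text
time: 9.92
position: [0.5715, 0.2496, 0.2188]
tcp_rot: [3.141, -0.001, 1.344]
contact_force: [-0.4, 0.5, -2.6]
gripper_width: 0.0132
grasp_force: 59.0
```

Request:
play_rows(targets="0 0 -0.008 0 0 0; 0 0 -0.016 0 0 0; 0 0 -0.024 0 0 0; 0 0 -0.032 0 0 0; 0 0 -0.04 0 0 0")

```text
time: 10.33
position: [0.5712, 0.2496, 0.2582]
tcp_rot: [3.141, -0.0, 1.344]
contact_force: [-0.7, 0.4, -1.4]
gripper_width: 0.0129
grasp_force: 59.0
```

Request:
play_rows(targets="0 0 -0.008 0 0 0; 0 0 -0.016 0 0 0; 0 0 -0.024 0 0 0; 0 0 -0.032 0 0 0; 0 0 -0.04 0 0 0")

```text
time: 10.75
position: [0.5712, 0.2495, 0.2981]
tcp_rot: [-3.142, -0.0, 1.344]
contact_force: [0.8, 0.3, -1.6]
gripper_width: 0.0131
grasp_force: 59.0
```

Request:
play_rows(targets="0 0 -0.006 0 0 0; 0 0 -0.012 0 0 0; 0 0 -0.017 0 0 0; 0 0 -0.02 0 0 0; 0 0 -0.02 0 0 0")

```text
time: 11.17
position: [0.5715, 0.2496, 0.3183]
tcp_rot: [3.141, -0.001, 1.344]
contact_force: [-0.1, 0.1, -2.9]
gripper_width: 0.0133
grasp_force: 59.0
```

Request:
play_rows(targets="0 0 0 0 0 0; 0 0 0 0 0 0; 0 0 0 0 0 0; 0 0 0 0 0 0")

```text
time: 11.5
position: [0.571, 0.2495, 0.3168]
tcp_rot: [-3.141, 0.0, 1.344]
contact_force: [0.9, -0.4, -2.7]
gripper_width: 0.0127
grasp_force: 59.0
```

```bash
python3 go.py .4595 .1065 .316 1.571;  python3 - <<'E'
from h import *
b,K,V=snap("side"); s=observe(); p=s['position']; yaw=s['tcp_rot'][2]-np.pi/2
o=cv2.imread("pics/side0.png")
cv2.imwrite("pics/s_out.png",b)
d=np.abs(b.astype(float)-o).max(2)
# predicted bail & basket box
W=T([p[0],p[1],yaw],np.array([[-.008,0,p[2]-.0237-.085+.0045]])); q=proj(W,K,V);print("bail px",q)
B=T([p[0],p[1],yaw],np.array([[-.008+x,y,p[2]-.0237-.0805-.054+z] for x in(-.02,.02) for y in(-.014,.014) for z in(0,.026)])); q=proj(B,K,V);print("basket px",q.min(0),q.max(0),"z",B[:,2].min())
x0,x1,y0,y1=288,332,170,228
for r in range(y0,y1,2): print(r,''.join('#' if v>40 else '+' if v>18 else '.' for v in d[r,x0:x1]))
E
```

```text
t 11.5 pos [0.571  0.2495 0.3168] [-3.1408  0.0005  1.3438] w 0.012724807435236058 gf 58.97205054759979 F [ 0.8707 -0.3896 -2.7168]
shift [-0.1645 -0.0765  0.0009] turn [-0.0008  0.0004 -0.2272]
bail px [[305.6362 207.1027]]
basket px [298.8967 210.0759] [313.0826 223.6221] z 0.15866307826907966
170 ......+####################+................
172 ........+##################.................
174 .............##############.................
176 .............##############.................
178 .............##############.................
180 ..............###########+..................
182 ...............+########+...................
184 .............+###########+..................
186 .............+############+.................
188 ...............############.................
190 ................+#####......................
192 ...................###......................
194 ...................###......................
196 ...................###......................
198 ...................##+......................
200 ...................+#+......................
202 ....................##......................
204 ....................##......................
206 ................+++##+......................
208 ................#####.......................
210 ...............+#####+.+....................
212 .............+#######++##+..................
214 ............+##++++###.###+.................
216 .............#########++##+.................
218 .............############+..................
220 .............#############..................
222 ...............######++.....................
224 ............................................
226 ............................................
```

The basket hangs on the hook: the side difference image shows it at columns 300–313, rows 208–222, as predicted. Carrying it over the tray.

Request:
play_rows(targets="-0.003 -0.0015 0 0 0 0; -0.009 -0.004 0 0 0 0; -0.018 -0.008 0 0 0 0; -0.028 -0.0125 0 0 0 0; -0.038 -0.017 0 0 0 0")

```text
time: 11.97
position: [0.5453, 0.2153, 0.3173]
tcp_rot: [-3.141, 0.0, 1.344]
contact_force: [0.1, 0.4, -3.4]
gripper_width: 0.0136
grasp_force: 59.0
```

Request:
play_rows(targets="-0.01 -0.0045 0 0 0 0; -0.02 -0.009 0 0 0 0; -0.03 -0.0135 0 0 0 0; -0.04 -0.018 0 0 0 0; -0.05 -0.0225 0 0 0 0")

```text
time: 12.38
position: [0.5122, 0.1717, 0.3174]
tcp_rot: [3.141, -0.0, 1.344]
contact_force: [-0.3, -0.5, -1.4]
gripper_width: 0.0127
grasp_force: 59.0
```

Request:
play_rows(targets="-0.01 -0.0045 0 0 0 0; -0.02 -0.009 0 0 0 0; -0.03 -0.0135 0 0 0 0; -0.04 -0.018 0 0 0 0; -0.05 -0.0225 0 0 0 0")

```text
time: 12.8
position: [0.4791, 0.1282, 0.3174]
tcp_rot: [3.141, -0.0, 1.344]
contact_force: [-0.2, -0.8, -1.7]
gripper_width: 0.0132
grasp_force: 59.0
```

Request:
play_rows(targets="-0.01 -0.0045 0 0 0 0; -0.018 -0.0085 0 0 0 0; -0.024 -0.011 0 0 0 0; -0.028 -0.0125 0 0 0 0; -0.028 -0.0125 0 0 0 0")

```text
time: 13.22
position: [0.461, 0.104, 0.3175]
tcp_rot: [3.141, -0.0, 1.343]
contact_force: [0.5, -0.3, -3.1]
gripper_width: 0.0132
grasp_force: 58.9
```

Request:
play_rows(targets="0 0 0.005 0 0 0; 0 0 0.015 0 0 0; 0 0 0.027 0 0 0; 0 0 0.04 0 0 0; 0 0 0.053 0 0 0")

```text
time: 13.63
position: [0.4609, 0.1047, 0.262]
tcp_rot: [-3.14, 0.001, 1.344]
contact_force: [-0.6, -0.7, -2.7]
gripper_width: 0.0133
grasp_force: 58.9
```

```bash
python3 go.py .4606 .1047 .1632 1.344
```

```text
t 13.6333 pos [0.4609 0.1047 0.262 ] [-3.1398  0.0006  1.3442] w 0.013287317315090258 gf 58.89747440814972 F [-0.5815 -0.7099 -2.7325]
shift [-0.     -0.0001  0.0988] turn [-0.0018  0.0006  0.0002]
```

Request:
play_rows(targets="0 0 0.014 0 0 0; 0 0 0.028 0 0 0; 0 0 0.042 0 0 0; 0 0 0.054 0 0 0; 0 0 0.064 0 0 0")

```text
time: 14.05
position: [0.4605, 0.1045, 0.198]
tcp_rot: [-3.139, 0.001, 1.344]
contact_force: [0.4, 0.3, -2.7]
gripper_width: 0.0133
grasp_force: 58.9
```

Request:
play_rows(targets="0 0 0.006 0 0 0; 0 0 0.012 0 0 0; 0 0 0.017 0 0 0; 0 0 0.021 0 0 0; 0 0 0.025 0 0 0")

```text
time: 14.47
position: [0.4616, 0.1046, 0.1754]
tcp_rot: [3.141, -0.0, 1.344]
contact_force: [-0.1, -0.2, -2.3]
gripper_width: 0.0131
grasp_force: 58.9
```

Request:
play_rows(targets="0 0 0.003 0 0 0; 0 0 0.006 0 0 0; 0 0 0.009 0 0 0; 0 0 0.012 0 0 0; 0 0 0.015 0 0 0")

```text
time: 14.88
position: [0.4614, 0.1046, 0.1602]
tcp_rot: [3.141, -0.0, 1.344]
contact_force: [0.2, -0.2, -1.7]
gripper_width: 0.0134
grasp_force: 58.9
```

Request:
play_rows(targets="0 0 0 0 0 0; 0 0 0 0 0 0; 0 0 0 0 0 0; 0 0 0 0 0 0; 0 0 0 0 0 0")

```text
time: 15.3
position: [0.4614, 0.1046, 0.1605]
tcp_rot: [3.141, -0.0, 1.344]
contact_force: [-0.8, -1.3, -2.9]
gripper_width: 0.0131
grasp_force: 58.9
```

```bash
python3 go.py .4606 .1047 .1535 1.344
```

```text
t 15.3 pos [0.4614 0.1046 0.1605] [ 3.1414 -0.0001  1.3438] w 0.013127913968121062 gf 58.906046748161316 F [-0.8256 -1.3497 -2.8985]
shift [-0.0001 -0.0008  0.007 ] turn [ 0.0002 -0.0001 -0.0002]
```

Request:
play_rows(targets="0 0 0.003 0 0 0; 0 0 0.006 0 0 0; 0 0 0.009 0 0 0; 0 0 0.0115 0 0 0; 0 0 0.0115 0 0 0")

```text
time: 15.72
position: [0.4608, 0.1045, 0.1479]
tcp_rot: [-3.14, 0.0, 1.344]
contact_force: [0.8, 0.7, -1.9]
gripper_width: 0.0131
grasp_force: 58.9
```

Request:
play_rows(targets="0 0 0 0 0 0; 0 0 0 0 0 0; 0 0 0 0 0 0")

```text
time: 15.97
position: [0.4614, 0.1046, 0.149]
tcp_rot: [3.141, -0.0, 1.344]
contact_force: [0.2, 0.1, -1.6]
gripper_width: 0.0135
grasp_force: 58.9
```

```bash
python3 go.py .4606 .1047 .149 1.344
python3 - <<'E'
from h import *
b,K,V=snap("side");a,Ka,Va=snap("top")
B=proj([[.4528,.1065,z] for z in (.031,.059)],K,V); print(B)
x,y=(B[0]-[22,28]).astype(int)
cv2.imwrite("pics/set.png",crop(b,x,y,44,50,11))
E
```

```text
t 15.9667 pos [0.4614 0.1046 0.149 ] [ 3.1414 -0.0001  1.3437] w 0.013545648327206021 gf 58.92144441604614 F [ 0.1772  0.1318 -1.6008]
shift [-0.0001 -0.0008 -0.    ] turn [ 0.0002 -0.0001 -0.0003]
[[302.5706 284.7157]
 [302.2804 278.6252]]
```

View pics/set.png

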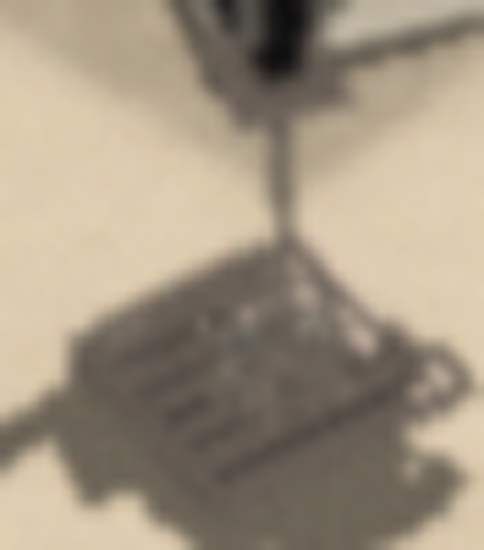

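The basket stands in the tray at crop (250,340) in the gripper's shadow, with the shaft beside it at (280,200). Sliding the hook out +x, then up.

Request:
play_rows(targets="0 0.004 0 0 0 0; 0 0.009 0 0 0 0; 0 0.014 0 0 0 0; 0 0.019 0 0 0 0; 0 0.024 0 0 0 0")

```text
time: 16.48
position: [0.4854, 0.099, 0.1488]
tcp_rot: [3.142, 0.0, 1.344]
contact_force: [0.1, -0.7, -1.7]
gripper_width: 0.0132
grasp_force: 58.9
```

Request:
play_rows(targets="0 0.002 0 0 0 0; 0 0.002 0 0 0 0; 0 0.002 -0.004 0 0 0; 0 0.002 -0.008 0 0 0; 0 0.002 -0.012 0 0 0")

```text
time: 16.9
position: [0.4866, 0.0988, 0.1613]
tcp_rot: [3.141, -0.0, 1.344]
contact_force: [0.8, 0.0, -1.9]
gripper_width: 0.013
grasp_force: 58.9
```

Request:
play_rows(targets="0 0 -0.006 0 0 0; 0 0 -0.012 0 0 0; 0 0 -0.018 0 0 0; 0 0 -0.024 0 0 0; 0 0 -0.03 0 0 0")

```text
time: 17.32
position: [0.4867, 0.0988, 0.1917]
tcp_rot: [3.141, -0.0, 1.344]
contact_force: [-0.6, -0.6, -2.0]
gripper_width: 0.013
grasp_force: 58.9
```

```bash
python3 go.py .4928 -.0843 .2834 1.896
python3 - <<'E'
from h import *
b,K,V=snap("side")
o=cv2.imread("pics/side0.png"); d=np.abs(b.astype(float)-o).max(2)
hsvb=b.astype(int)
g=cv2.cvtColor(b,cv2.COLOR_BGR2GRAY)
x0,y0=284,262
for r in range(y0,304): print(r,' '.join('%3d'%v for v in g[r,x0:326]))
E
```

```text
t 17.3167 pos [0.4867 0.0988 0.1917] [ 3.141  -0.0002  1.3439] w 0.012957647339736502 gf 58.89833092689514 F [-0.6085 -0.6057 -2.0173]
shift [-0.177   0.0472 -0.0917] turn [ 0.0006 -0.     -0.5521]
262 198 193 188 181 175 170 170 168 168 167 167 167 165 152 106  93 119 142 141 131 115 110 114 112 110 118 138 136 112 116 145 162 165 164 163 167 172 176 184 188 195 198
263 203 199 195 189 185 178 173 171 168 169 170 170 169 157 119  91  93 103 111 113 111 122 145 151 149 152 158 153 123 125 156 168 169 168 168 174 180 185 190 195 198 200
264 204 204 200 197 193 188 183 177 176 175 175 173 171 166 148 119 108 119 139 149 151 158 168 169 166 167 166 157 127 129 161 170 170 171 173 181 188 191 196 198 200 200
265 206 206 204 203 200 196 194 189 184 181 179 175 175 172 167 157 151 153 162 167 170 170 170 172 170 170 167 159 128 129 157 169 172 174 180 187 195 199 202 201 202 203
266 207 206 204 206 205 203 200 197 193 189 186 178 176 176 172 170 169 169 169 171 173 173 171 170 169 172 169 160 130 130 159 171 174 182 189 197 196 201 201 202 203 205
267 206 206 206 206 205 204 203 201 199 19
[... 5621 characters left out ...]
 104 103 100
300 207 208 209 208 208 209 208 208 208 204 190 172 136 114 137 164 149 119 101  98  97 100  99 100 101 103 103 104 102 103 104 103 102 102 103 102 102  99  99 100 100 100
301 209 208 209 208 207 208 208 208 209 208 205 201 179 138 117 132 130 113 101  98 101 101 102 103 101 102 104 104 101 101 104 104 104 102 102 102 100  98  98 100 107 121
302 209 208 208 209 208 208 208 210 209 209 210 208 204 178 137 112 111 124 122 111 104 100 100 103 102 103 104 104 102 103 102 104 104 101 102  99  99  99 101 108 136 171
303 208 207 207 209 209 208 209 208 208 210 210 210 208 204 178 141 133 149 164 141 126 107 101 101 102 102 102 103 103 102 102 102 102 101 101 100 102 107 123 143 177 197
```

Request:
play_rows(targets="0 0 -0.02 0 0 -0.11; 0 0 -0.04 0 0 -0.22; 0 0 -0.06 0 0 -0.33; 0 0 -0.08 0 0 -0.44; 0 0 -0.092 0 0 -0.552")

```text
time: 17.78
position: [0.4873, 0.0988, 0.2856]
tcp_rot: [3.138, 0.001, 1.901]
contact_force: [0.3, 0.8, -0.6]
gripper_width: 0.013
grasp_force: 59.0
```

Request:
play_rows(targets="0 0 0 0 0 0; 0 0 0 0 0 0")

```text
time: 17.95
position: [0.4869, 0.0988, 0.2834]
tcp_rot: [3.14, 0.0, 1.893]
contact_force: [-1.2, 0.9, -1.9]
gripper_width: 0.0131
grasp_force: 59.0
```

```bash
python3 go.py .4928 -.0843 .2834 1.896
```

```text
t 17.95 pos [0.4869 0.0988 0.2834] [3.1402 0.0003 1.8929] w 0.013078854795621415 gf 58.97922992706299 F [-1.2342  0.9099 -1.9161]
shift [-0.1755 -0.0523 -0.    ] turn [ 0.0014  0.0003 -0.0031]
```

Request:
play_rows(targets="-0.025 -0.0075 0 0 0 0; -0.055 -0.0165 0 0 0 0; -0.085 -0.0255 0 0 0 0; -0.115 -0.0345 0 0 0 0; -0.14 -0.042 0 0 0 0")

```text
time: 18.37
position: [0.4905, -0.0489, 0.2807]
tcp_rot: [-3.139, -0.001, 1.893]
contact_force: [0.4, 0.3, -1.3]
gripper_width: 0.0131
grasp_force: 58.9
```

Request:
play_rows(targets="-0.02 -0.006 0 0 0 0; -0.0355 -0.0103 0 0 0 0; -0.0355 -0.0103 0 0 0 0; -0.0355 -0.0103 0 0 0 0; -0.0355 -0.0103 0 0 0 0")

```text
time: 18.78
position: [0.4926, -0.0837, 0.2816]
tcp_rot: [-3.14, -0.002, 1.895]
contact_force: [-0.2, 0.5, -1.7]
gripper_width: 0.0131
grasp_force: 58.9
```

```bash
python3 go.py .4928 -.0843 .1337 1.896
```

```text
t 18.7833 pos [ 0.4926 -0.0837  0.2816] [-3.1401 -0.0016  1.8948] w 0.01305751100317398 gf 58.9343923330307 F [-0.1597  0.549  -1.7134]
shift [-0.0009  0.0002  0.1479] turn [-0.0015 -0.0016 -0.0012]
```

Request:
play_rows(targets="-0.0005 0 0.015 0 0 0; -0.0005 0 0.035 0 0 0; -0.0005 0 0.055 0 0 0; -0.0005 0 0.075 0 0 0; -0.0005 0 0.09 0 0 0")

```text
time: 19.2
position: [0.4924, -0.0832, 0.1905]
tcp_rot: [-3.14, -0.002, 1.897]
contact_force: [0.1, -0.2, -1.5]
gripper_width: 0.0134
grasp_force: 58.9
```

Request:
play_rows(targets="0 0 0.01 0 0 0; 0 0 0.02 0 0 0; 0 0 0.03 0 0 0; 0 0 0.04 0 0 0; 0 0 0.046 0 0 0")

```text
time: 19.62
position: [0.4931, -0.0845, 0.1458]
tcp_rot: [-3.141, -0.0, 1.896]
contact_force: [-0.2, -0.5, -1.4]
gripper_width: 0.0134
grasp_force: 58.9
```

Request:
play_rows(targets="0 0 0 0 0 0; 0 0 0 0 0 0; 0 0 0 0 0 0")

```text
time: 19.87
position: [0.4938, -0.0849, 0.1476]
tcp_rot: [3.141, 0.001, 1.896]
contact_force: [-0.4, 0.9, -1.4]
gripper_width: 0.0136
grasp_force: 58.9
```

```bash
python3 go.py .4928 -.0843 .1337 1.896
```

```text
t 19.8667 pos [ 0.4938 -0.0849  0.1476] [3.1405 0.0007 1.8957] w 0.013638587353780368 gf 58.9457505941391 F [-0.4314  0.9488 -1.4238]
shift [ 0.0009 -0.0007  0.0139] turn [ 0.0011  0.0007 -0.0003]
```

Request:
play_rows(targets="0 0 0.003 0 0 0; 0 0 0.006 0 0 0; 0 0 0.009 0 0 0; 0 0 0.012 0 0 0; 0 0 0.014 0 0 0")

```text
time: 20.28
position: [0.4932, -0.0848, 0.1336]
tcp_rot: [-3.141, -0.0, 1.896]
contact_force: [-7.1, 1.2, 15.2]
gripper_width: 0.0131
grasp_force: 60.9
```

Request:
play_rows(targets="0 0 0 0 0 0; 0 0 0 0 0 0; 0 0 0.0005 0 0 0; 0 0 0.0005 0 0 0")

```text
time: 20.62
position: [0.4934, -0.0848, 0.1337]
tcp_rot: [-3.141, 0.0, 1.896]
contact_force: [-5.1, 0.8, 8.6]
gripper_width: 0.0135
grasp_force: 60.2
```

```bash
python3 go.py .4928 -.0843 .1337 1.896
```

```text
t 20.6167 pos [ 0.4934 -0.0848  0.1337] [-3.1414  0.0001  1.8959] w 0.013472579305464593 gf 60.24053156375885 F [-5.0891  0.7807  8.6167]
shift [ 0.0007 -0.0004 -0.    ] turn [-0.0002  0.0001 -0.0001]
```

The collar is seated on the prongs (contact force +8.6 N). Releasing.

Request:
play_rows(targets="0 0 -0.0005 0 0 0; 0 0 -0.0005 0 0 0; 0 0 -0.0005 0 0 0; 0 0 -0.0005 0 0 0; 0 0 -0.0005 0 0 0", grip_force=20)

```text
time: 21.03
position: [0.4935, -0.0849, 0.1337]
tcp_rot: [3.141, 0.0, 1.896]
contact_force: [-3.7, 0.9, 6.4]
gripper_width: 0.0137
grasp_force: 59.9
```

Request:
play_rows(targets="0 0 0 0 0 0; 0 0 0 0 0 0; 0 0 0 0 0 0; 0 0 0 0 0 0; 0 0 0 0 0 0", claw=1)

```text
time: 21.45
position: [0.4932, -0.0847, 0.1325]
tcp_rot: [-3.141, -0.0, 1.896]
contact_force: [0.2, -0.0, -0.1]
gripper_width: 0.0726
grasp_force: 0.0
```

Request:
play_rows(targets="0 0 0 0 0 0; 0 0 0 0 0 0; 0 0 0 0 0 0; 0 0 -0.01 0 0 0; 0 0 -0.02 0 0 0")

```text
time: 21.87
position: [0.4928, -0.0847, 0.153]
tcp_rot: [-3.14, -0.001, 1.896]
contact_force: [-0.5, 0.6, 0.7]
gripper_width: 0.0854
grasp_force: 0.0
```

Request:
play_rows(targets="0 0 -0.02 0 0 0; 0 0 -0.045 0 0 0; 0 0 -0.07 0 0 0; 0 0 -0.1 0 0 0; 0 0 -0.13 0 0 0")

```text
time: 22.28
position: [0.4931, -0.0847, 0.2854]
tcp_rot: [3.141, 0.001, 1.896]
contact_force: [-0.1, 0.1, 0.3]
gripper_width: 0.0848
grasp_force: 0.0
```

Request:
play_rows(targets="-0.02 0 -0.02 0 0 0; -0.05 0 -0.02 0 0 0; -0.09 0 -0.02 0 0 0; -0.13 0 -0.02 0 0 0; -0.17 0 -0.02 0 0 0")

```text
time: 22.7
position: [0.5482, -0.2475, 0.305]
tcp_rot: [3.14, 0.002, 1.896]
contact_force: [0.3, 0.0, 0.6]
gripper_width: 0.0853
grasp_force: 0.0
```

```bash
python3 go.py .4928 -.0843 .1337 1.896
python3 - <<'E'
from h import *
b,K,V=snap("side");a,Ka,Va=snap("top")
cv2.imwrite("pics/s_end.png",b);cv2.imwrite("pics/t_end.png",a)
g0=cv2.cvtColor(cv2.imread("pics/side0.png"),cv2.COLOR_BGR2GRAY);g=cv2.cvtColor(b,cv2.COLOR_BGR2GRAY)
f=lambda m:(lambda yx:(yx[1].mean().round(2),yx[0].mean().round(2),yx[0].min(),yx[0].max(),len(yx[0])))(np.nonzero(m))
for n,im in(("before",g0),("after",g)): print(n,"handle",f(im[278:302,338:356]<50))
t0=cv2.imread("pics/top0.png",0);t=cv2.cvtColor(a,cv2.COLOR_BGR2GRAY)
for n,im in(("before",t0),("after",t)): print(n,"handle top",f(im[258:285,385:405]<50))
# tray region
for r in range(270,302): print(r,' '.join('%3d'%v for v in t[r,310:346]))
E
```

```text
t 22.7 pos [ 0.5482 -0.2475  0.305 ] [3.1396 0.0021 1.8963] w 0.08531593403659542 gf 0.0 F [0.2857 0.0089 0.5631]
shift [ 0.1727 -0.0006  0.171 ] turn [0.002  0.0021 0.0003]
before handle (np.float64(9.28), np.float64(11.98), np.int64(5), np.int64(20), 61)
after handle (np.float64(9.67), np.float64(12.02), np.int64(5), np.int64(19), 57)
before handle top (np.float64(10.89), np.float64(11.05), np.int64(9), np.int64(13), 19)
after handle top (np.float64(10.81), np.float64(10.38), np.int64(9), np.int64(12), 16)
270 134 136 135 136 132 132 132 131 134 137 136 135 135 135 136 134 135 134 134 135 132 130 130 128 129 131 134 135 136 135 135 137 139 142 140 138
271 136 136 135 133 134 136 138 137 139 141 145 142 143 143 141 141 143 143 145 144 140 136 129 126 124 127 131 132 133 133 131 135 137 139 138 138
272 137 138 133 129 133 145 153 152 153 153 154 155 153 153 155 156 152 153 159 162 160 156 152 148 144 145 145 145 143 139 133 133 137 138 137 137
273 137 137 134 124 125 143 156 156 153 156 159 156 151 148 157 157 150 149 160 169 168 161 159 164 163 159 158 161 157 151 143 134 135 140 13
[... 3449 characters left out ...]
 141 146 149 145 142 142 145 144 143 146 145 141 139 136 141 142 144 144 146 145 137 131 131 138 138 142 141
298 134 137 137 139 137 130 127 127 126 125 128 128 127 126 126 125 125 125 124 126 121 118 117 117 117 121 121 124 125 127 128 132 136 139 139 138
299 135 136 136 136 135 133 132 132 133 131 128 130 130 131 130 133 130 130 130 128 129 129 127 128 127 126 128 132 132 134 134 137 140 139 141 140
300 135 133 134 137 135 135 136 136 136 138 137 136 136 137 137 137 138 137 137 138 137 137 138 138 139 137 137 138 138 141 139 140 139 142 139 137
301 133 133 134 134 136 137 137 137 139 137 139 137 137 139 139 139 139 137 139 138 139 138 139 138 138 140 139 140 139 139 139 141 139 140 140 139
```

Request:
play_rows(targets="0 0 0 0 0 0; 0 0 0 0 0 0; 0 0 0 0 0 0; 0 0 0 0 0 0; 0 0 0 0 0 0")

```text
time: 23.22
position: [0.5475, -0.2448, 0.3034]
tcp_rot: [3.141, 0.001, 1.897]
contact_force: [1.3, -0.1, -0.4]
gripper_width: 0.0855
grasp_force: 0.0
```

```bash
python3 -c "
from cell import ticket
print(ticket.job_done())"
```

```text
the job is handed in; nothing more can be done
None
```

Job handed in at about 23 s: the basket is unhooked near the centre of the drain tray and the rod is back in its fork within about 2 mm of where it started, going by image measurements, and no verdict was returned.

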